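# Fit the snap ring on the grinder shaft

## Robot

A 6-joint arm with a two-finger parallel gripper is mounted at the origin on the work surface. World frame = base frame: x ahead of the robot, y to its left, z up, the work surface at z = 0. Lengths are in m, angles in rad, forces in N, time in s.
With the tool pointing down it reaches from about 0.35 to 1 m from the base axis. Payload 7.1 kg.
Tool frame: the origin (TCP) lies between the finger pads; the fingertips stand 22 mm ahead of it and the grasp point (between the pads) lies 3 mm ahead of it; z points along the fingers, y is the line along which they close (so a half turn about z gives the same grasp; the last joint's range is limited). The gripper opens to 85 mm and grips with 20 to 120 N. Pads are 22 mm wide; open, the fingers measure 114 mm over their backs; the gripper's body (76 mm by 85 mm) begins 54 mm behind the grasp point. The pads swing forward as they close: fully open they stand 13 mm farther back than shut.
Start: joints at [1.295, 0.423, 1.63, -0, 1.089, -0.019], TCP at [0.159, 0.604, 0.215] pointing down, gripper open.
Joint ranges: [-3, 3], [-0.9, 2.11], [0.09, 2.58], [-1.31, 4.45], [0.11, 2.69], [-2.54, 2.54]. Speed limits (rad/s): [2.39, 2.39, 3.01, 3.14, 3.14, 3.14].

## Interface

Orientations are given as a rotation vector (axis times angle).
In Python, from rig import manip gives the robot as it stands. The module is installed in compiled form; this text tells all that it offers. Calls block until the motion is done:
- manip.move_to(position, orientation): joint-space move of the TCP to a pose.
- manip.servo_line(position, orientation=None, rate=0.15): straight line of the TCP; orientation=None keeps the orientation; rate is the mean speed in m/s.
- manip.set_joints(angles): joint-space move.
- manip.command_gripper(opening, f_grip=None): finger opening in m; f_grip is the grip in N (None keeps the last); returns when the fingers have stopped.
- manip.hold(seconds).
- manip.solve_ik(position, orientation): joint angles nearest the present ones, or None.
- manip.camera(name): name is "scene" or "top" or "wrist"; returns a dict with "image" (480x640x3 uint8, red, green, blue), "fx", "fy", "cx", "cy" (pixels), "cam_to_world" (4x4, takes a point from camera to world coordinates); the wrist camera has in their place "mount" (4x4, takes a point from camera to tool coordinates, whose origin is the TCP and whose axes are the flange's). Camera axes: x right, y down, z forward; pixel columns grow to the right and rows downward; lengths in m; the calibration is good to about 2 mm. A picture is of the moment at which its call begins: read the wrist's pose just before it. There is no depth.
A pose or a line that the arm cannot do raises manip.IKError and nothing moves.
- manip.sign_off(): hands the job in; it is judged then, once.
Readings, each from a call of its own:
- manip.get_time(): time.
- manip.get_joint_positions(): joint angles.
- manip.get_joint_vel(): joint speeds.
- manip.get_tau(): joint torques, N m.
- manip.get_position(): TCP position.
- manip.get_ee_rot(): TCP orientation.
- manip.get_contact_force(): force on the tool from outside, world axes, zero at the start.
- manip.get_torque(): the same for the moment, N m.
- manip.get_width(): finger opening in m.
- manip.get_grip_force(): force on a finger pad.
Only numpy, scipy, OpenCV 4.12 (cv2) and the standard library are available. Lean on these libraries where they do the work, as an engineer would, in place of code of your own. Each camera call takes 0.05 s, during which the arm holds its last target. There are 200 camera calls.

## Task

First push the black carrier along its rail until it is fully home against the yellow stop. Then take the circlip pliers with the loaded snap ring out of their stand by the red handles, squeeze the handles so that the ring is spread fully open, slide it gently down over the steel axle stub, without forcing it, to the groove just above the brass washer, and finish there: keep the pliers upright and squeezed, holding the ring spread around the groove, touching the washer at most lightly. Leave the other things on the bench alone and do not let go at the end.

Things in the scene. Friction and masses are not known exactly. Their poses are not given: they have to be found in the camera images.
- rail: fixed slide rail, 90 mm wide (x), 360 mm long (y), 18 mm high; the carrier slides along the rail's own +y to a yellow stop block (40 mm high). Origin: underside, middle of the width; the stop's near face is at y = +121 mm, the rail's other end at y = -200 mm. z up.
- carrier (a joint): carrier's position on the rail in m: 0 = far from the stop (starts at 0 to 0.05), 0.15 = fully home against the stop. Black plate 110 mm (x) by 120 mm (y), from 18 to 43 mm above the bench, about 0.9 kg loaded; 3 N of sliding friction plus light damping, stays where it is left.
- push_plate (a point): middle of the upper edge of the rear face of the carrier's blue push plate, 78 mm above the bench; axes as the rail, +y is the pushing direction. The plate is 60 mm wide (x), 8 mm thick (on the +y side of this point) and stands 35 mm above the carrier; behind it (-y) is free space above the rail. The stub's axis is 60 mm ahead (+y).
- stub_top (a point): centre of the flat top of the steel axle stub, 22 mm diameter, standing upright on the middle of the carrier, 87 mm above the bench. Below it, from the top: stub 16 mm, groove 6 mm high (17 mm diameter), brass washer 40 mm diameter (its top 22 mm below this point), black disc 80 mm, white disc 92 mm. Axes as the rail.
- groove (a point): point on the stub's axis at the height of the brass washer's top = lower edge of the groove (65 mm above the bench). The groove runs from 0 to 6 mm above it, the stub's flat top is 22 mm above it. Axes parallel to the rail's, z up.
- stand: fixed pliers stand, base 95 mm (x) by 80 mm (y); the ring rests on its pedestal 30 mm above the bench (origin at 31.5 mm: relaxed ring halves slope 5 degrees); behind (-x) a back plate 100 mm high with two cheeks around the rear of the pivot block. Pliers come out straight up (70 mm clears). Origin: centre of the underside, below the ring's centre; axes as the pliers at the start.
- pliers: loose circlip pliers, 0.2 kg, upright, ring down, red handles up, taken from above. Origin: centre of the snap ring's underside (ring plane x, y; z up). The pliers lie in the plane x = -22 mm: lugs and tips at y = +-7 mm, pivot block 62 mm up (20 x 24 x 22 mm). Ring 3 mm thick; inner diameter 29 mm, outer 38 mm when fully spread, inner only 18 mm along y when relaxed; gap at -x.
- handles (a point): good grip point midway between the two red handles, at x = -22, y = 0, z = 137 mm in the pliers' frame, same axes. The handles are 16 mm wide (x), 10 mm thick (y), from about 90 to 157 mm up; squeeze them along the pliers' y. Over their outsides here 56 mm relaxed, 42 mm fully squeezed (then parallel).
- jaw_right (a joint): angle of the right handle (on the pliers' -y side), as jaw_left.
- jaw_left (a joint): angle of the pliers' left handle (+y side): 0 = relaxed (ring narrow, does not pass the stub), 0.09 rad = squeezed against their internal stop (ring fully spread, inner diameter 29 mm). A spring returns them; squeezing begins at about 4 N and needs about 10 N per finger at the stop, 20 to 40 N holds the pliers well.
- tray: fixed red open tray 100 x 100 x 45 mm with bolts; bystander. It and the stand may swap places.
- screwdriver: loose screwdriver with red handle, lying flat, about 200 mm long; bystander, leave alone
- wrench: loose steel wrench lying flat, 150 mm long; bystander, leave alone
- collar: loose black plastic hopper collar, upright tube 72 mm outer diameter, 35 mm tall; bystander
- burr: loose dark steel grinding burr, flat ring 80 mm outer diameter, 12 mm thick; bystander
- grease: loose small jar with blue cap, 56 mm diameter, 50 mm tall; bystander
- bearing: loose steel bearing, flat ring 52 mm outer diameter, 14 mm thick; bystander
Things that resemble listed ones, but are neither listed nor needed, are in the scene too. What is shaped like the pliers but blue is not meant. Leave any pink look-alike of the stand alone.

How it is judged:
By the outcome, as a careful person would: the job done as asked, in the order asked, and still so for the second after the job is handed in, while the arm keeps its last pose, push and grip.
It also fails if it takes over 58 s, if anything falls off the work surface, if the arm or the gripper's body presses on something with over 40 N, if the wrist force passes 120 N, or if a joint passes its speed limit or range.

## Working session

There is one attempt and no reset: what is moved stays moved. The work goes in short steps, each a Python script; the robot and the scene stay as the last script left them, time stands still between calls to the robot, and variables do not carry over. Pictures are saved under pics/ and viewed, at most 10 in all, crops included, and the job is handed in when it is done.

```bash
mkdir -p pics; python3 - <<'E'
from rig import manip
import cv2,numpy as np
for n in ("scene","top"):
    c=manip.camera(n); cv2.imwrite(f"pics/{n}0.png",c["image"][:,:,::-1])
    np.savez(f"pics/{n}0.npz",**c)
    print(n,c["fx"],c["fy"],c["cx"],c["cy"]);print(np.round(c["cam_to_world"],4))
print(manip.get_time(),manip.get_ee_rot(),manip.get_position())
c=manip.camera("wrist");cv2.imwrite("pics/w0.png",c["image"][:,:,::-1]);print(c["fx"],c["cx"],c["cy"],np.round(c["mount"],4))
E
```

```text
scene 462.4355483808573 462.4355483808573 317.1953248245698 235.19657694236187
[[ 0.892   0.3837 -0.2388  0.7995]
 [ 0.4518 -0.7723  0.4466 -0.377 ]
 [-0.0131 -0.5062 -0.8623  1.0545]
 [ 0.      0.      0.      1.    ]]
top 433.4179375467168 433.4179375467168 323.68275390860424 236.4827529013364
[[ 0.0218 -0.9965  0.081   0.4193]
 [-0.9998 -0.0214  0.0056  0.0756]
 [-0.0039 -0.0811 -0.9967  1.2918]
 [ 0.      0.      0.      1.    ]]
0.1 [-4.02175465e-01 -3.11551591e+00  2.20876093e-03] [0.15855299 0.60400379 0.21412078]
330.8816634295192 319.3999853162974 242.48711256897872 [[-3.000e-04 -9.646e-01 -2.637e-01  6.670e-02]
 [ 1.000e+00 -2.000e-04 -2.000e-04 -4.000e-04]
 [ 2.000e-04 -2.637e-01  9.646e-01 -1.587e-01]
 [ 0.000e+00  0.000e+00  0.000e+00  1.000e+00]]
```

View pics/scene0.png

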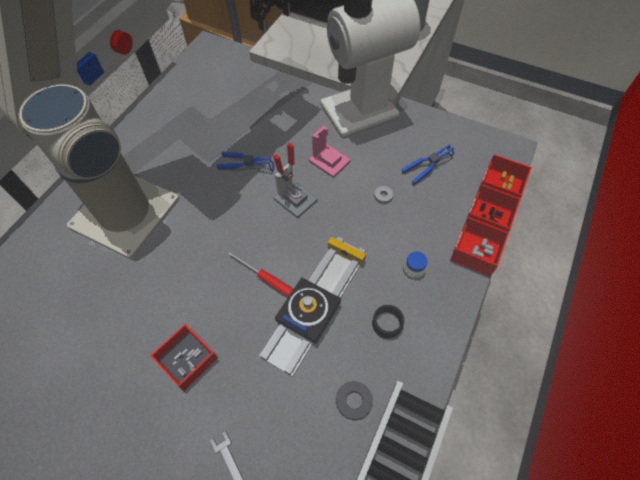

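View pics/top0.png

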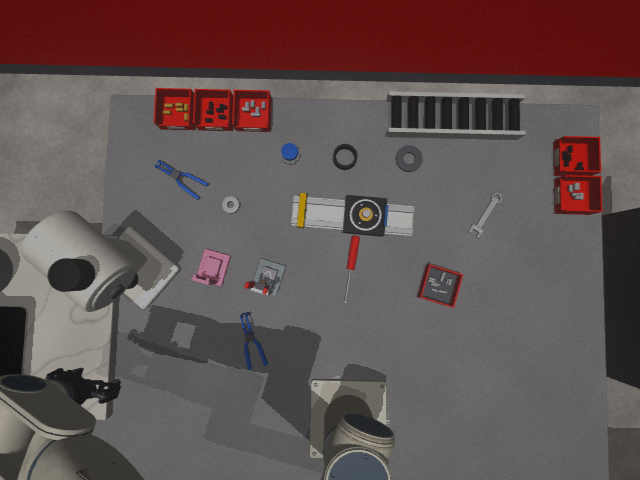

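The scene view shows the red-handled pliers in the grey stand at about (288,175), the pink stand at (328,155), blue pliers at (245,160) and (428,163), and the carrier's stub at (308,302) with the yellow stop at (347,248). In the top view the red pliers are at (263,285), the grey stand at (266,277), the pink stand at (211,267), blue pliers at (253,340) and (180,178), the stub at (367,214), the stop at (302,210) and the blue push plate at (386,215).

Things that could be taken for the pliers are the two blue pliers and the pink stand. I choose the red handles in the grey stand, and will check that in a close crop.

```bash
python3 - <<'E'
import cv2,numpy as np
t=cv2.imread("pics/top0.png");s=cv2.imread("pics/scene0.png")
def crop(i,x,y,w,h,k): return cv2.resize(i[y:y+h,x:x+w],(w*k,h*k),interpolation=cv2.INTER_CUBIC)
a=crop(t,285,185,133,60,3)      # 399x180 rail top
a=crop(t,285,180,133,60,6)      # 798x360
b=crop(t,238,250,60,60,4);c=crop(s,262,138,66,60,4);d=crop(s,270,265,73,60,4)
r=np.hstack([b,c,d]);r=np.pad(r,((0,0),(0,798-r.shape[1]),(0,0)))
cv2.imwrite("pics/crop1.png",np.vstack([a,r]))
E
```

```text
(no output)
```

View pics/crop1.png

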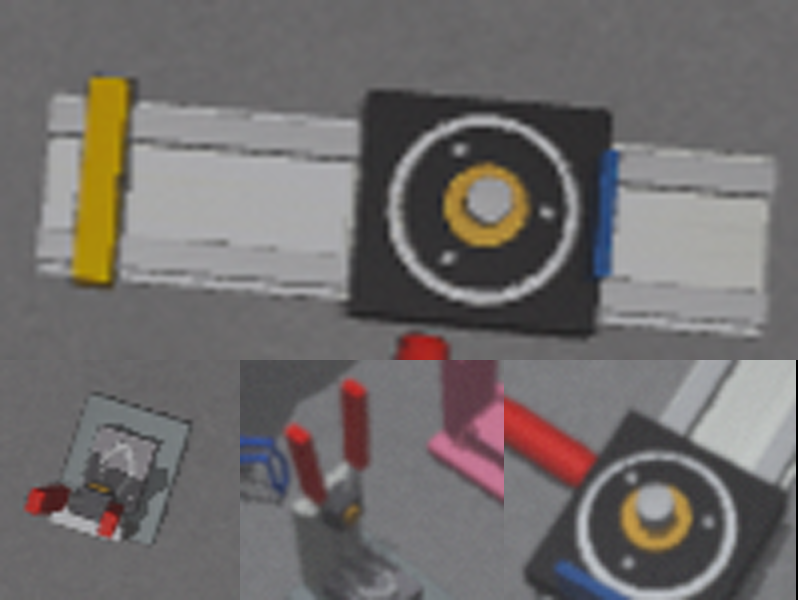

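The crop confirms red handles in the grey stand, with the back plate toward the robot and the pliers' +x about 18 degrees right of world x. The stub top is at top-view pixel (366.3,212.6), and the blue plate is on its right (−y) side.

```bash
cat > h.py <<'E'
import numpy as np
from scipy.spatial.transform import Rotation as R
def ray(c,p):
    T=c["cam_to_world"]; d=T[:3,:3]@[(p[0]-c["cx"])/c["fx"],(p[1]-c["cy"])/c["fy"],1]; return T[:3,3],d/np.linalg.norm(d)
def atz(c,p,z):
    o,d=ray(c,p); return o+d*(z-o[2])/d[2]
def tri(rs):
    A=sum(np.eye(3)-np.outer(d,d) for o,d in rs);b=sum((np.eye(3)-np.outer(d,d))@o for o,d in rs);return np.linalg.solve(A,b)
def down(yaw): # tool z down; tool y along direction yaw
    y=np.array([np.cos(yaw),np.sin(yaw),0]);z=np.array([0,0,-1.]);return R.from_matrix(np.c_[np.cross(y,z),y,z]).as_rotvec()
E
python3 - <<'E'
from h import *
t=np.load("pics/top0.npz");s=np.load("pics/scene0.npz")
A=lambda u,v:(285+(u+.5)/6-.5,180+(v+.5)/6-.5)
B=lambda u,v:(238+(u+.5)/4-.5,250+(v-360+.5)/4-.5)
C=lambda u,v:(262+(u-240+.5)/4-.5,138+(v-360+.5)/4-.5)
D=lambda u,v:(270+(u-504+.5)/4-.5,265+(v-360+.5)/4-.5)
P=lambda n,x:print(n,np.round(x,4))
P("stub z",atz(t,A(490,198),.087));P("stub scene",atz(s,D(657,503),.087));P("stub tri",tri([ray(t,A(490,198)),ray(s,D(657,503))]))
q=[atz(t,A(*p),.043) for p in[(370,90),(612,110),(594,336),(348,316)]]
P("carrier",q);P("c",np.mean(q,0));P("dirs",[q[0]-q[1],q[3]-q[2],q[0]-q[3],q[1]-q[2]])
P("plate",[atz(t,A(*p),.078) for p in[(619,152),(611,277)]])
P("stop",[atz(t,A(*p),.04) for p in[(131,80),(114,284),(90,77),(74,281)]])
P("railend",[atz(t,A(*p),.018) for p in[(776,157),(762,335),(52,95),(37,272)]])
b=[atz(t,B(*p),.008) for p in[(92,394),(192,422),(152,546)]];P("stand",b);P("stand c",(b[0]+b[2])/2);P("d",[b[1]-b[2],b[0]-b[1]])
P("h1",tri([ray(t,B(45,498)),ray(s,C(298,430))]));P("h2",tri([ray(t,B(108,524)),ray(s,C(355,386))]))
E
```

```text
stub z [ 0.5868 -0.0353  0.087 ]
stub scene [ 0.5894 -0.0364  0.087 ]
stub tri [ 0.588  -0.0353  0.0827]
carrier [[ 0.6446  0.0196  0.043 ]
 [ 0.6372 -0.0979  0.043 ]
 [ 0.5271 -0.0904  0.043 ]
 [ 0.5342  0.0283  0.043 ]]
c [ 0.5858 -0.0351  0.043 ]
dirs [[ 0.0073  0.1175  0.    ]
 [ 0.0071  0.1186  0.    ]
 [ 0.1104 -0.0087  0.    ]
 [ 0.1102 -0.0076  0.    ]]
plate [[ 0.6112 -0.0965  0.078 ]
 [ 0.552  -0.0934  0.078 ]]
stop [[0.6476 0.1359 0.04  ]
 [0.5476 0.1416 0.04  ]
 [0.6486 0.1559 0.04  ]
 [0.5486 0.161  0.04  ]]
railend [[ 0.6199 -0.1826  0.018 ]
 [ 0.5315 -0.1761  0.018 ]
 [ 0.6433  0.1759  0.018 ]
 [ 0.555   0.1809  0.018 ]]
stand [[0.4553 0.2681 0.008 ]
 [0.4362 0.1935 0.008 ]
 [0.3446 0.2203 0.008 ]]
stand c [0.4    0.2442 0.008 ]
d [[ 0.0916 -0.0268  0.    ]
 [ 0.0191  0.0746  0.    ]]
h1 [0.3688 0.2605 0.1614]
h2 [0.3857 0.2343 0.2253]
```

```bash
cat > push.py <<'E'
from rig import manip
from h import *
a=.064; d=np.array([np.sin(a),np.cos(a),0]); o=down(np.pi/2-a)
rear=np.array([.5868,-.0353,0])-.06*d
p0=rear-.045*d
p=manip.get_position(); manip.servo_line([p[0],p[1],.36],rate=.3)
manip.command_gripper(0.0)
manip.move_to([p0[0],p0[1],.30],o)
manip.servo_line([p0[0],p0[1],.082],o,rate=.25)
print(manip.get_time(),manip.get_contact_force(),manip.get_width())
s=0.0; f=0
st=lambda x:manip.servo_line([*(p0+x*d)[:2],.082],o,rate=.06)
# carrier home when tool has travelled about .045-.0145+.114
s=.128; st(s); print(s,manip.get_contact_force(),manip.get_position())
while s<.17:
    s+=.003; st(s); f=manip.get_contact_force()@d; print(round(s,3),np.round(f,1))
    if f<-14: break
print(manip.get_time(),manip.get_position(),manip.get_joint_positions())
E
python3 push.py
```

```text
5.5833 [ 0.15878683 -0.42803817  0.81939515] -9.389652527862407e-05
0.128 [-0.68309853  0.705703    1.02925338] [ 0.58824022 -0.01255401  0.08198055]
0.131 0.3
0.134 0.8
0.137 -0.6
0.14 0.2
0.143 1.0
0.146 -0.0
0.149 -1.0
0.152 -0.1
0.155 0.5
0.158 0.2
0.161 -0.1
0.164 0.0
0.167 0.1
0.17 -0.6
11.3667 [0.5909795  0.0297356  0.08199222] [ 3.01597545e-02  5.53215342e-01  1.78358520e+00  4.30405610e-06
  8.04769883e-01 -1.47687549e+00]
```

```bash
python3 - <<'E'
from rig import manip
import cv2,numpy as np
t=manip.camera("top")["image"];s=manip.camera("scene")["image"]
r=np.hstack([cv2.resize(t[150:300,230:430],(400,300)),cv2.resize(s[220:370,230:430],(400,300))])
cv2.imwrite("pics/chk.png",r[:,:,::-1])
E
```

```text
(no output)
```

View pics/chk.png

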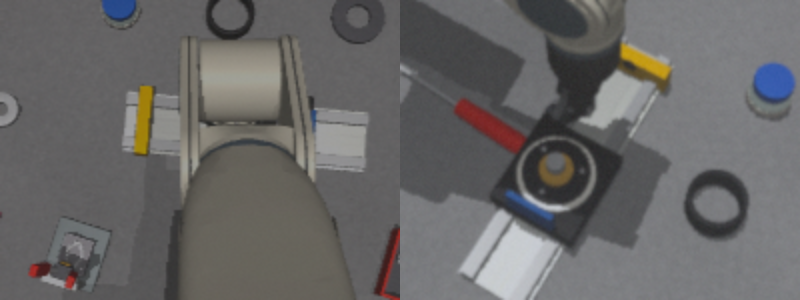

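The gripper is now ahead of the carrier (scene pixel about (317,272)), and the carrier has not moved (stub still at (308,302)). I'll check the real tip position before moving anything.

```bash
python3 - <<'E'
from rig import manip
from h import *
import cv2
p=manip.get_position();print(p,manip.get_ee_rot(),manip.get_width(),manip.get_contact_force())
c=manip.camera("scene");im=c["image"].copy()
w=manip.camera("wrist")["image"]
Ti=np.linalg.inv(c["cam_to_world"])
big=cv2.resize(im[240:340,260:360],(600,600),interpolation=cv2.INTER_CUBIC)
for z in(.0,.06,.082,.2):
    q=Ti@[p[0],p[1],z,1];u=c["fx"]*q[0]/q[2]+c["cx"],c["fy"]*q[1]/q[2]+c["cy"];print(z,u)
    cv2.circle(big,(int((u[0]-260)*6),int((u[1]-240)*6)),4,(0,255,0),-1)
cv2.imwrite("pics/chk2.png",np.hstack([cv2.resize(big,(400,400)),cv2.resize(w,(400,300))[:400] if 0 else np.pad(cv2.resize(w,(400,300)),((0,100),(0,0),(0,0)))])[:,:,::-1])
E
```

```text
[0.59093915 0.0296227  0.08199619] [-1.00369206e-01 -3.13998144e+00 -6.62483271e-06] 0.00036553811791922137 [ 0.46885015  0.76566194 -0.42084854]
0.0 (np.float64(321.84340024977735), np.float64(291.8524989928614))
0.06 (np.float64(321.7304383959796), np.float64(281.6460715758583))
0.082 (np.float64(321.68628196990625), np.float64(277.6564118583523))
0.2 (np.float64(321.41991400243455), np.float64(253.5893021676583))
```

View pics/chk2.png

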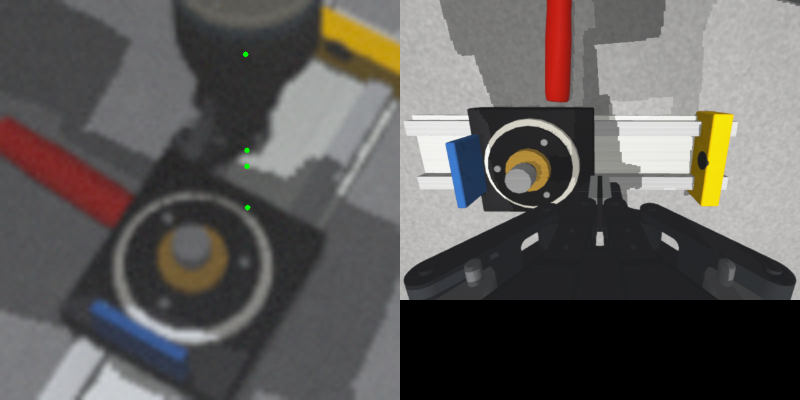

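The pose readings agree with the images, so the fingers passed the carrier without pushing it. I'll redo the push with the tips lower, in small monitored steps.

```bash
cat > push2.py <<'E'
from rig import manip
from h import *
a=.064; d=np.array([np.sin(a),np.cos(a),0]); o=manip.get_ee_rot()
p0=np.array([.5868,-.0353,0])-.095*d
p=manip.get_position(); manip.servo_line([p[0],p[1],.13],rate=.3)
print(manip.get_width(),manip.get_contact_force())
manip.servo_line([p0[0],p0[1],.13],o,rate=.3)
manip.servo_line([p0[0],p0[1],.064],o,rate=.25)
print(manip.get_time(),manip.get_position(),manip.get_contact_force())
for s in np.arange(.008,.05,.006):
    manip.servo_line([*(p0+s*d)[:2],.064],o,rate=.06);f=manip.get_contact_force()
    print(round(s,3),np.round(f,1),np.round(manip.get_position(),4))
    if abs(f@d)>25:break
import cv2
c=manip.camera("wrist")["image"];cv2.imwrite("pics/w2.png",cv2.resize(c,(480,360))[:,:,::-1]);print(manip.get_time())
E
python3 push2.py
```

```text
0.00014023898174781902 [ 0.50508165 -0.37435986 -0.97721002]
12.975 [ 0.5802644  -0.12873313  0.06347694] [ 0.61004704 -0.50119741  1.39486717]
0.008 [0.4 0.3 0.5] [ 0.5823 -0.1216  0.0655]
0.014 [ 0.1 -0.3  0.9] [ 0.5817 -0.1158  0.0644]
0.02 [-0.1  0.2 -0.3] [ 0.582  -0.1098  0.064 ]
0.026 [ 1.4 -1.   0.2] [ 0.5824 -0.1038  0.0639]
0.032 [-0.4 -1.2 -0.5] [ 0.5827 -0.0978  0.064 ]
0.038 [-1.  -0.2  0.1] [ 0.5831 -0.0918  0.064 ]
0.044 [ 0.2 -0.1 -0.2] [ 0.5835 -0.0858  0.064 ]
14.8083
```

View pics/w2.png

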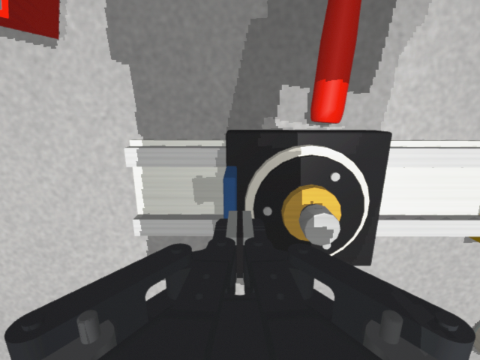

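The picture shows the fingers overlapping the blue plate at (230,190), with the stub at (320,225) still unmoved and no force. I'll probe gently downward here to see whether contact is felt.

```bash
cat > probe.py <<'E'
from rig import manip
from h import *
import cv2
p=manip.get_position()
for k in range(1,7):
    manip.servo_line([p[0],p[1],.064-.003*k],rate=.05);f=manip.get_contact_force()
    print(k,np.round(f,1),np.round(manip.get_position(),4),np.round(manip.get_tau(),1))
    if f[2]>8:break
print(manip.get_time(),manip.get_torque())
c=manip.camera("scene");w=manip.camera("wrist")["image"]
Ti=np.linalg.inv(c["cam_to_world"]);p=manip.get_position();q=Ti@[p[0],p[1],p[2]-.022,1];print("tip px",c["fx"]*q[0]/q[2]+c["cx"],c["fy"]*q[1]/q[2]+c["cy"])
s=cv2.resize(c["image"][250:350,260:360],(400,400),interpolation=cv2.INTER_CUBIC)
w=cv2.resize(w[200:400,220:420],(400,400),interpolation=cv2.INTER_CUBIC)
cv2.imwrite("pics/probe.png",np.hstack([s,w])[:,:,::-1])
E
python3 probe.py
```

```text
1 [0.3 0.9 5.1] [ 0.5841 -0.0861  0.0615] [ -0.3 -53.8 -19.   -0.1  -0.2  -0. ]
2 [-9.   1.6 30.6] [ 0.5843 -0.0863  0.0611] [ -0.  -41.  -18.1   0.1  -2.8  -0. ]
15.3083 [ 0.09508925  1.60664978 -0.02549761]
tip px 296.45313731689646 325.73493463144035
```

View pics/probe.png

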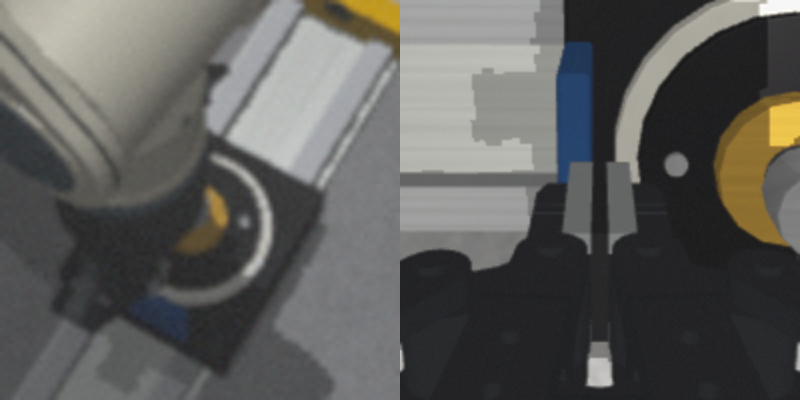

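The downward probe met the carrier's top at the expected height, with about 30 N, so the carrier is solid but its blue plate does not resist the fingers. I'll lift, go behind it and push lower, on the carrier's rear face just under the plate.

```bash
cat > push3.py <<'E'
from rig import manip
from h import *
a=.064; d=np.array([np.sin(a),np.cos(a),0]); o=down(np.pi/2-a)
Z=.050
p0=np.array([.5868,-.0353,0])-.100*d
p=manip.get_position(); manip.servo_line([p[0],p[1],.125],o,rate=.3)
manip.servo_line([p0[0],p0[1],.125],o,rate=.3)
manip.servo_line([p0[0],p0[1],Z],o,rate=.25)
print(manip.get_time(),manip.get_position(),manip.get_contact_force())
for s in np.arange(.008,.056,.008):
    manip.servo_line([*(p0+s*d)[:2],Z],o,rate=.06);f=manip.get_contact_force()
    print(round(s,3),np.round(f,1),np.round(manip.get_position(),4))
    if abs(f@d)>20 or abs(f[2])>15:break
c=manip.camera("wrist")["image"]
m=(c[:,:,2].astype(int)>c[:,:,0]+50)&(c[:,:,2]>90)
print("blue",np.argwhere(m).mean(0),m.sum(),manip.get_time())
E
python3 push3.py
```

```text
16.55 [ 0.57976092 -0.13424443  0.04925571] [ 0.97440293  0.55109107 -0.4588057 ]
0.008 [ 0.2 -0.8  0.7] [ 0.582  -0.1267  0.0515]
0.016 [-0.9 -0.2 -0.4] [ 0.5815 -0.1187  0.0503]
0.024 [-0.8 -0.1  0.2] [ 0.5819 -0.1108  0.0499]
0.032 [ 0.1 -0.4  0.3] [ 0.5825 -0.1029  0.05  ]
0.04 [-0.3  0.6  0.3] [ 0.583 -0.095  0.05 ]
0.048 [-0.7  0.2 -0.6] [ 0.5835 -0.087   0.05  ]
blue [254.27596961 496.15054434] 17636 18.3
```

```bash
python3 - <<'E'
from rig import manip
import cv2,numpy as np
t=manip.camera("top")["image"][170:270,280:430];s=manip.camera("scene")["image"][240:360,240:360];w=manip.camera("wrist")["image"]
r=np.hstack([cv2.resize(w,(400,300)),cv2.resize(s,(300,300))])
t=cv2.resize(t,(400,267));t=np.pad(t,((0,0),(0,300),(0,0)))
cv2.imwrite("pics/p3.png",np.vstack([r,t])[:,:,::-1])
E
```

```text
(no output)
```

View pics/p3.png

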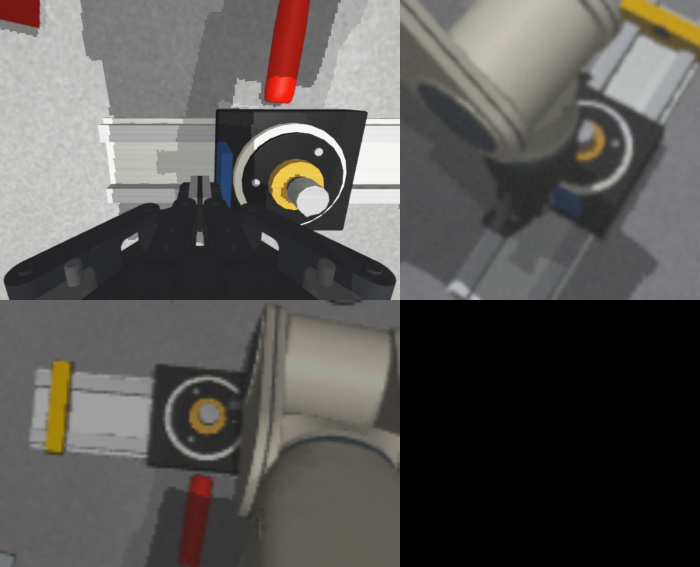

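Now the carrier moves: the stub in the top view shifted from (366,213) to about (358,213), 22 mm, with the fingers behind the plate. I'll continue to the stop.

```bash
cat > push4.py <<'E'
from rig import manip
from h import *
a=.064; d=np.array([np.sin(a),np.cos(a),0]); o=down(np.pi/2-a)
Z=.050
p0=np.array([.5868,-.0353,0])-.100*d
go=lambda s,r:manip.servo_line([*(p0+s*d)[:2],Z],o,rate=r)
go(.130,.07);s=.130;print(np.round(manip.get_contact_force(),1))
while s<.16:
    s+=.002; go(s,.03); f=manip.get_contact_force(); print(round(s,3),np.round(f,1),np.round(manip.get_position(),4))
    if f@d<-15 or np.linalg.norm(f)>30: break
# back off, up, look
go(s-.03,.2);p=manip.get_position();manip.servo_line([p[0],p[1],.30],rate=.4)
j=manip.get_joint_positions();manip.set_joints([j[0]-.5,*j[1:]])
import cv2
c=manip.camera("top");np.savez("pics/top1.npz",**c);cv2.imwrite("pics/top1.png",c["image"][:,:,::-1])
c2=manip.camera("scene");np.savez("pics/scene1.npz",**c2)
b=lambda i,x,y,w,h,k:cv2.resize(i[y:y+h,x:x+w],(w*k,h*k),interpolation=cv2.INTER_CUBIC)
r=b(c["image"],285,180,100,60,8)
q=np.hstack([b(c["image"],232,265,60,30,6),b(c2["image"],290,225,70,30,6)])[:, :800]
q=np.pad(q,((0,0),(0,800-q.shape[1]),(0,0)))[:120] if q.shape[0]<120 else q[:120]
cv2.imwrite("pics/home.png",r[:,:,::-1])
print(manip.get_time())
E
python3 push4.py
```

```text
[-0.6  0.8 -0.9]
0.132 [-0.8 -1.1 -0.9] [ 0.5886 -0.0035  0.0499]
0.134 [-0.4 -2.9 -0.4] [ 0.5888 -0.0014  0.0499]
0.136 [-1.  -2.1  0.1] [0.589  0.0008 0.05  ]
0.138 [-1.  -1.4  0.5] [0.5891 0.0028 0.0499]
0.14 [-1.1 -1.6 -0.2] [0.5893 0.0048 0.05  ]
0.142 [-1.6 -9.9  0.1] [0.5893 0.0053 0.05  ]
0.144 [ -1.9 -19.3   0.7] [0.5893 0.0057 0.05  ]
23.8167
```

View pics/home.png

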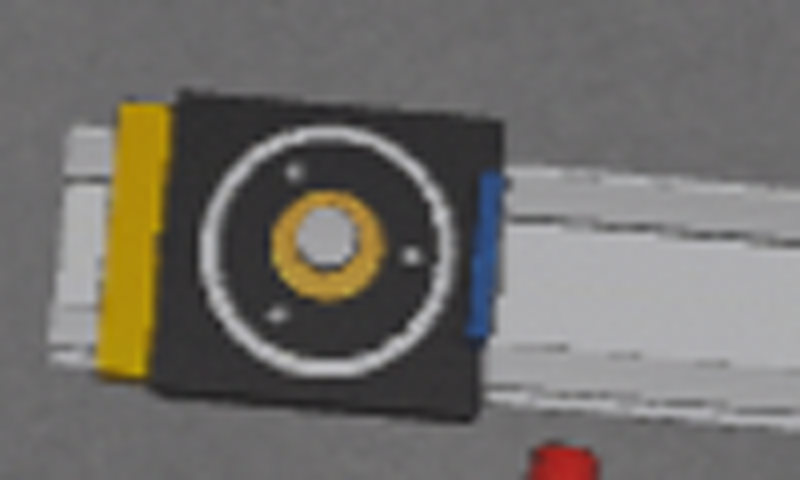

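The picture shows the carrier plate against the yellow stop (edge at x≈160–175), with the stub top at (327,238). The push reading rose to 19 N at the stop, so the carrier is home. Next I'll take wrist-camera views of the stub and the handles from above.

```bash
cat > look.py <<'E'
from rig import manip
from h import *
import cv2
t=np.load("pics/top1.npz")
A=lambda u,v:(285+(u+.5)/8-.5,180+(v+.5)/8-.5)
st=atz(t,A(327,238),.087);print("stub",st,"washer",atz(t,A(328,246),.065))
o=down(np.deg2rad(74.7)); manip.command_gripper(.085)
def shot(n,x,y,z):
    manip.move_to([x,y,z],o);manip.hold(.4);p=manip.get_position();r=manip.get_ee_rot();c=manip.camera("wrist")
    np.savez(f"pics/{n}.npz",p=p,r=r,**c);print(n,p,manip.get_time());return c["image"]
a=shot("ws",st[0],st[1],.237)
p=manip.get_position();
b=shot("wh",.3788,.2498,.31)
f=lambda i,k,x,y:cv2.resize(i[y:y+600//k,x:x+400//k],(400,600),interpolation=cv2.INTER_CUBIC)
cv2.imwrite("pics/look.png",np.hstack([f(a,4,270,150),f(b,2,220,100)])[:,:,::-1])
E
python3 look.py
```

```text
stub [0.59365438 0.07914748 0.087     ] washer [0.59396938 0.07879368 0.065     ]
ws [0.59374897 0.07868485 0.23710584] 26.5167
wh [0.37911773 0.24953844 0.30976361] 28.0667
```

View pics/look.png

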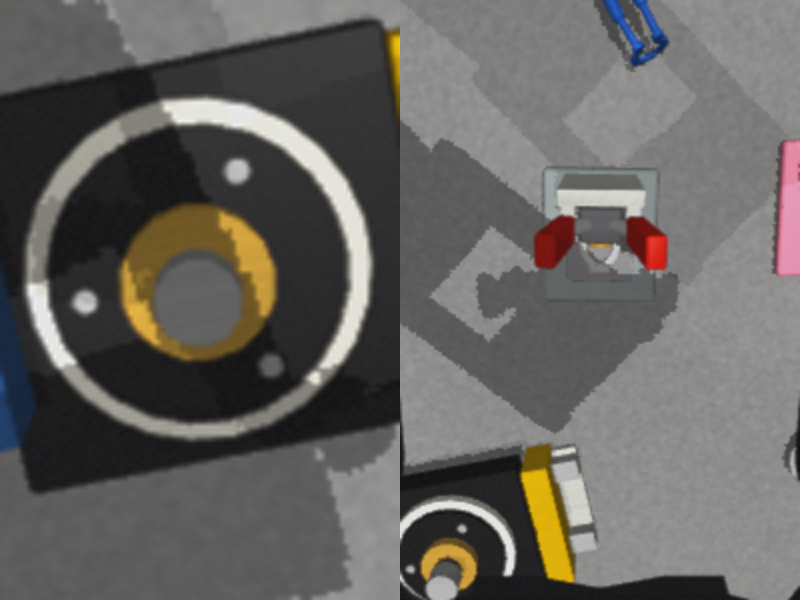

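The left half shows the stub top at (198,298), which is wrist pixel (319.5,224.5). The right half shows the handle tops at (547,251) and (654,251), level in the image, so the yaw is right. Their midpoint is wrist pixel (320.2,225.5), and the grey stand is the right one.

```bash
cat > grab.py <<'E'
from rig import manip
from h import *
def wr(n,px,z):
    d=np.load(f"pics/{n}.npz");T=np.eye(4);T[:3,:3]=R.from_rotvec(d["r"]).as_matrix();T[:3,3]=d["p"]
    c=dict(fx=d["fx"],fy=d["fy"],cx=d["cx"],cy=d["cy"],cam_to_world=T@d["mount"]);return atz(c,px,z)
stub=wr("ws",(319.5,224.5),.087);hd=wr("wh",(320.2,225.5),.188)
print("stub",stub,"handles",hd)
xd=np.array([np.sin(np.deg2rad(74.7)),-np.cos(np.deg2rad(74.7)),0])
ring=hd+.022*xd;print("ring",ring)
np.savez("pics/est.npz",stub=stub,hd=hd)
o=down(np.deg2rad(74.7))
assert abs(hd[0]-.379)<.012 and abs(hd[1]-.2498)<.012
manip.servo_line([hd[0],hd[1],.1715],o,rate=.2)
print("pre",manip.get_position(),manip.get_contact_force(),manip.get_time())
manip.command_gripper(.03,f_grip=35)
print(manip.get_width(),manip.get_grip_force(),manip.get_contact_force(),manip.get_position(),manip.get_time())
E
python3 grab.py
```

```text
stub [0.59365963 0.07836406 0.087     ] handles [0.37407272 0.25114972 0.188     ]
ring [0.39529298 0.24534451 0.188     ]
pre [0.37465054 0.25153649 0.17217243] [0.28167386 0.21434477 0.31607276] 28.9083
0.029926437152302972 0.0 [-0.04796681 -0.47584413 -0.25625733] [0.37408868 0.25115878 0.17160211] 29.4833
```

The fingers closed to 30 mm with zero grip force, so they do not have the handles. I have used all my picture views, so I'll check numerically from a colour map of the wrist and scene images.

```bash
cat > cmap.py <<'E'
import numpy as np
def cls(i):
    i=i.astype(int);r,g,b=i[...,0],i[...,1],i[...,2];m=np.full(r.shape,'.')
    s=i.sum(-1);m[s<120]='#';m[(s>=120)&(s<300)]='-'
    m[(r>80)&(r>2*g)&(r>2*b)]='R';m[(b>80)&(b>1.7*r)]='B';m[(r>110)&(g>.55*r)&(b<.5*r)]='Y'
    return m
def show(i,x0,x1,y0,y1,kx,ky):
    for row in cls(i)[y0:y1:ky,x0:x1:kx]: print(''.join(row))
E
python3 - <<'E'
from rig import manip
from cmap import *
import numpy as np
w=manip.camera("wrist")["image"];show(w,160,480,120,480,4,8)
print()
s=manip.camera("scene")["image"];show(s,265,325,135,215,1,2)
E
```

```text
............................................---B-BB.............................
.............................................-BB................................
................................................................................
--..............................................................................
-...-...........................................................................
..----.-........................................................................
.---.--.--......................................................................
-..-.-.--..-....................................................................
--.-.......-............................................................-.......
.-..-..-....-...--.-.........................................................---
..--..--.-....-..........-.............................................-.......-
..--.-.-...---.........................................................-.....--.
.----.---.--.-..-....----..-..---......................................-.....--.
.-----..........-.........---------............
[... 4285 characters left out ...]
------------------...........
.............--------------------------------------.........
..............--------------------------------------........
........-...-------------------------------------------.....
.........----------------------------------------------.....
.......-----------------------------------------------......
------------------------------------------------------......
-------------------------------------------------------.....
-------------------------------------------------------.....
-------------------------------------------------------.....
-----------------.-------------------------------------.....
-------------------------------------------------------.....
```

The map shows the handles still relaxed, with the fingers level with or above their tops. This explains everything: the contact with the plate's top (78 mm) came at TCP z≈61.8 mm. So the real fingertips sit about 38 mm farther back along the tool than stated, at tool z≈−16 mm. I'll cross-check the handle position against the stand, then grasp about 40 mm lower.

```bash
sed '/^assert/,$d' grab.py > est.py; cat >> est.py <<'E'
for z in (.006,.01):
    f=wr("wh",(320.4,250),z);b=wr("wh",(320.4,184),z);c=(f+b)/2
    print(z,"len",np.linalg.norm(f-b),"stand c",c,"handles pred",c-.022*xd)
for px in ((320.2,216),(320.2,235)): print("handle face edge",wr("wh",px,.188))
E
python3 est.py
cat > grab2.py <<'E'
from rig import manip
from h import *
import sys
x,y=float(sys.argv[1]),float(sys.argv[2]);o=down(np.deg2rad(74.7))
manip.command_gripper(.085)
manip.servo_line([x,y,.131],o,rate=.12)
print("pre",manip.get_position(),manip.get_contact_force(),manip.get_time())
if abs(manip.get_contact_force()[2])<8:
    manip.command_gripper(.03,f_grip=32)
    print(manip.get_width(),manip.get_grip_force(),manip.get_contact_force(),manip.get_position(),manip.get_time())
E
```

```text
stub [0.59365963 0.07836406 0.087     ] handles [0.37407272 0.25114972 0.188     ]
ring [0.39529298 0.24534451 0.188     ]
0.006 len 0.09515183558339113 stand c [0.40194777 0.24415017 0.006     ] handles pred [0.38072751 0.24995538 0.006     ]
0.01 len 0.09432885221206945 stand c [0.40119394 0.24434662 0.01      ] handles pred [0.37997367 0.25015182 0.01      ]
handle face edge [0.3660186  0.25335641 0.188     ]
handle face edge [0.38225234 0.24890864 0.188     ]
```

```bash
python3 - <<'E'
from cmap import *
w=np.load("pics/wh.npz")["image"];i=w.astype(int)
m=(i[...,0]>80)&(i[...,0]>2*i[...,1])
for y in range(204,238): print(y,''.join(('%x'%min(15,i[y,x,0]//16)) if m[y,x] else '.' for x in range(283,357)))
print(w[180:255:3,320].sum(-1).tolist())
E
```

```text
204 ..........................................................................
205 ..........................................................................
206 ..........................................................................
207 ..........................................................................
208 .................66.......................................................
209 ...............666666666...........................66666666...............
210 .............66666666666...........................666666666..............
211 ............666666666666...........................56666666666............
212 ...........6666666666666...........................556666666666...........
213 ..........56666666666666...........................5556666666666..........
214 ........5556666666666666...........................555566666666666........
215 .......55555666666666666...........................5555566666666666.......
216 ......666666666666666666...........................55555566666666666......
217 .....7777777766566666666..........................5555555566678888888
[... 1011 characters left out ...]
.....57bcdddddddb....
231 .....77777777765..........................................67bcddddddcb....
232 .....7777777776............................................7bcddddddcb....
233 ......76666666..............................................bcddccccca....
234 ............................................................9abba9bba.....
235 ..........................................................................
236 ..........................................................................
237 ..........................................................................
[416, 330, 411, 291, 286, 590, 618, 595, 234, 289, 283, 287, 274, 261, 396, 450, 447, 299, 370, 276, 272, 292, 295, 272, 266]
```

```bash
python3 grab2.py .3755 .2508
```

```text
pre [0.37544097 0.25076301 0.13096145] [ 0.11548318 -1.13635336  0.56443465] 30.6583
0.040884755736471996 30.090024769306183 [-1.28778046 -4.07155821 16.01062055] [0.3765974  0.25103005 0.13286341] 31.15
```

Gripped and fully squeezed (41 mm, 30 N). Now I'll lift straight up and check.

```bash
python3 - <<'E'
from rig import manip
from cmap import *
p=manip.get_position()
manip.servo_line([p[0],p[1],.145],rate=.06);print(manip.get_contact_force(),manip.get_width())
manip.servo_line([p[0],p[1],.225],rate=.15);manip.hold(.2)
print(manip.get_position(),manip.get_contact_force(),manip.get_width(),manip.get_grip_force(),manip.get_time())
w=manip.camera("wrist");s=manip.camera("scene");np.savez("pics/wl.npz",p=manip.get_position(),r=manip.get_ee_rot(),**w);np.savez("pics/sl.npz",**s)
np.savez("pics/tl.npz",**manip.camera("top"))
show(w["image"],270,372,170,350,1,4)
E
```

```text
[ 0.28821986 -0.38748883 -1.69705139] 0.040568488286072645
[0.3759887  0.25063515 0.22390139] [-0.15573695 -0.06014167 -2.09214306] 0.03991835947059296 32.758859395980835 32.4167
......................................................................................................
......................................................................................................
......................................................................................................
......................................................................................................
......................................................................................................
......................................................................................................
.....................--....-............-.............--------------------------......................
......................................................................................................
--...............................................................................................
[... 3013 characters left out ...]
RRRRR-------....---..................................-RRRRRRRRRRRRRRRRRRRRRRRRRRRR
RRRRRRRRRRRRRRRRRRRRRRRRR---------........................................-RRRRRRRRRRRRRRRRRRRRRRRRRRR
RRRRRRRRRRRRRRRRRRRRRRRR-----------........................................RRRRRRRRRRRRRRRRRRRRRRRRRRR
RRRRRRRRRRRRRRRRRRRRRRRR--------...........................................-RRRRRRRRRRRRRRRRRRRRRRRRRR
RRRRRRRRRRRRRRRRRRRRRRR-....................................................-RRRRRRRRRRRRRRRRRRRRRRRRR
RRRRRRRRRRRRRRRRRRRRRRR......................................................RRRRRRRRRRRRRRRRRRRRRRRRR
RRRRRRRRRRRRRRRRRRRRRR-......................................................-RRRRRRRRRRRRRRRRRRRRRRRR
```

Holding: the weight reads 2 N and the width is 40 mm. I'll measure the ring's front arc, visible between the handles, from the saved lift image.

```bash
python3 - <<'E'
import numpy as np
w=np.load("pics/wl.npz")["image"].astype(int).mean(-1)
for y in range(262,304): print(y,' '.join('%2x'%(int(v)//4) for v in w[y,296:342]))
def row(xw,zt,y=0):
    # xw: world-side offset (= -tool x), zt tool z
    px=-xw-.0667;h=zt+.1587;Y=-.9646*px-.2637*h;Z=-.2637*px+.9646*h
    return round(242.5+330.9*Y/Z,1),round(330.9/Z*.019,1)
for c in(.022,.025,.028): print(c,"outer",row(c+.019,.0995),"inner",row(c+.0145,.0995),"bot outer",row(c+.019,.1025))
E
```

```text
262 20 1e 10  e 10 12 13 13 13 13 12 10  f  e  e  d  e  e  e  d  e  d  e  e  e  d  e  e  e  e  e  f 11 12 13 13 13 12 11  f  f 15 18 19 19 1a
263 20 1d 12 12 13 13 14 14 14 14 14 14 11  e  e  e  e  d  e  e  e  e  e  e  e  e  e  e  e  f 11 14 14 14 14 14 14 13 13 12 11 14 18 18 19 1a
264 1e 17 13 13 14 14 14 15 15 15 14 14 14 11  e  e  e  e  e  e  e  e  e  e  e  e  e  e  e 11 14 15 15 15 14 14 14 14 14 13 13 13 16 18 18 19
265 15 14 13 14 14 14 15 15 15 14 15 14 14 13 11  e  e  d  d  e  e  e  e  d  d  e  e  d  f 13 15 15 15 15 15 14 14 14 14 14 14 13 13 14 16 16
266 10 13 14 14 14 14 15 15 14 14 14 14 14 14 13  e  e  e  e  e  e  e  e  e  e  e  e  e 11 14 15 15 15 15 15 15 15 14 14 14 14 14 13 10  f  e
267  d 11 14 15 15 15 15 15 15 14 14 14 14 14 13 10  e  e  e  e  e  e  e  e  e  e  e  f 13 15 15 15 15 15 15 15 15 14 15 14 14 14 11  d  b  b
268  b  f 14 14 15 14 14 14 14 14 14 14 14 14 13 11  e  e  e  e  e  e  e  e  e  e  e 10 14 15 15 15 15 15 15 15 15 15 15 15 14 13  f  c  b  a
269  b  d 11 14 15 14 14 14 14 14 14 14 14 14 14 11  e  e  e  e  e  e  e  e  e  e  e 10 14 15 15 15 15 15 
[... 4373 characters left out ...]
8 18 18 18 18 18 17 17 17 17 18 1b 23 24 25 25 25 25 23 18  d  a
301  c 12 17 18 18 18 18 18 18 18 17 17 17 17 17 17 17 17 18 17 17 17 17 18 18 18 18 18 18 17 17 17 17 17 18 1c 24 24 24 25 26 25 23 19  d  a
302  d 13 17 18 18 18 18 19 18 18 18 17 17 17 17 17 18 18 17 17 17 17 17 17 17 18 18 18 18 17 17 17 18 18 1a 23 24 24 24 25 26 26 25 1e  f  a
303  e 14 17 17 18 18 18 18 18 18 18 18 18 17 17 17 18 18 18 17 17 17 18 17 17 17 18 18 18 17 17 18 19 19 1b 23 24 25 25 25 26 25 25 22 11  a
0.022 outer (285.2, 22.7) inner (280.2, 22.8) bot outer (283.8, 22.4)
0.025 outer (288.5, 22.6) inner (283.5, 22.7) bot outer (287.1, 22.4)
0.028 outer (291.8, 22.5) inner (286.9, 22.6) bot outer (290.4, 22.3)
```

The ring's front edge is at row 289.7, column 316. That puts the ring centre 26 mm ahead and 2.3 mm to the −y side in the tool frame, and about 103 mm below the TCP. The stand geometry gives 25 mm. I'll go over the stub and descend with force checks.

```bash
cat > lower.py <<'E'
from rig import manip
from h import *
import sys
y=np.deg2rad(74.7);o=down(y);xd=np.array([np.sin(y),-np.cos(y)]);yd=np.array([np.cos(y),np.sin(y)])
dx,dy,z1=[float(v) for v in sys.argv[1:4]]
t=np.array([.5937,.0786])-(.0258-dx)*xd-(-.0023-dy)*yd
p=manip.get_position()
if np.hypot(*(p[:2]-t))>.02:
    manip.servo_line([*t,.225],o,rate=.15); manip.servo_line([*t,.195],o,rate=.1)
else: manip.servo_line([*t,p[2]],o,rate=.05)
manip.hold(.3)
f0=np.array([0,0,-2.1]);z=manip.get_position()[2];print(manip.get_position(),manip.get_contact_force(),manip.get_time())
while z>z1+1e-4:
    z=max(z-.003,z1);manip.servo_line([*t,z],o,rate=.03)
    f=np.mean([manip.get_contact_force() for _ in range(3)],0)-f0
    print(round(z,4),"fx' %.1f fy' %.1f fz %.1f"%(f[:2]@xd,f[:2]@yd,f[2]))
    if f[2]>3.5 or np.hypot(*f[:2])>5: print("stop");break
print(manip.get_position(),manip.get_width(),manip.get_grip_force(),manip.get_time())
E
python3 lower.py 0 0 .1697
```

```text
[0.56973893 0.0876658  0.19555475] [-0.40450236 -0.27804724 -2.19619354] 35.15
0.1926 fx' 0.4 fy' 0.3 fz 0.4
0.1896 fx' -0.5 fy' -0.2 fz -0.1
0.1866 fx' -0.0 fy' 0.3 fz -0.1
0.1836 fx' -0.0 fy' 0.7 fz 0.6
0.1806 fx' -0.4 fy' 0.2 fz 0.8
0.1776 fx' 0.5 fy' 0.2 fz 0.2
0.1746 fx' -0.9 fy' -0.3 fz -0.5
0.1716 fx' -0.2 fy' 0.4 fz 1.3
0.1697 fx' 0.4 fy' 0.4 fz 0.6
[0.56933998 0.08760604 0.16957228] 0.0402637548987089 32.76250898838043 37.4
```

There was no contact all the way down, so the ring is around the stub. I'll confirm the height with a very light touch on the washer, then back off into the groove.

```bash
python3 - <<'E'
from rig import manip
from h import *
t=[.5694,.0876];o=manip.get_ee_rot();z=.1697
F=lambda:np.mean([(manip.hold(.03),manip.get_contact_force())[1] for _ in range(6)],0)
b=F();print("base",b)
for k in range(12):
    z-=.0005;manip.servo_line([*t,z],o,rate=.02);f=F()-b;print(round(z,4),np.round(f,1))
    if f[2]>1.5 or np.hypot(*f[:2])>3:break
print(manip.get_position(),manip.get_time())
np.savez("pics/wf.npz",**manip.camera("wrist"));np.savez("pics/sf.npz",**manip.camera("scene"))
E
python3 - <<'E'
from cmap import *
show(np.load("pics/wf.npz")["image"],280,360,255,305,1,1)
E
```

```text
base [-0.08516335  0.27374806 -1.76710836]
0.1692 [ 0.1 -0.3  0. ]
0.1687 [-0.1 -0.4 -0.2]
0.1682 [-0.  -0.6 -0.3]
0.1677 [-0.4 -0.6  4.4]
[0.56963404 0.08761907 0.16803181] 39.4
###############--.---------------------------------------#################-----#
##############--..----------------------------------------#################---##
##############-...-----------------------------------------################-####
#############--...-----------------------------------------#####################
#############--...------------------------------------------####################
#############-....------------------------------------------####################
############--....----------------------------------------.-####################
############--....----------------------------------------.--###################
############-.....----------------------------------------.--###################
###########--....--------------------------------------------###################
######--#----...-----------------------------------------------####-###-########
#-RRRRRRRRRRRRRR--------------
[... 2428 characters left out ...]
###############################RRRRRRRRRRRRRRRRRRRRR
RRRRRRRRRRRRRRRRRR#########################################RRRRRRRRRRRRRRRRRRRRR
RRRRRRRRRRRRRRRRR-#########################################RRRRRRRRRRRRRRRRRRRRR
RRRRRRRRRRRRRRRRR-#########################################RRRRRRRRRRRRRRRRRRRRR
RRRRRRRRRRRRRRRRR-########################################--RRRRRRRRRRRRRRRRRRRR
RRRRRRRRRRRRRRRRR-######################################--..RRRRRRRRRRRRRRRRRRRR
RRRRRRRRRRRRRRRR-.---################################---....-RRRRRRRRRRRRRRRRRRR
RRRRRRRRRRRRRRRR-...---###########################---.......-RRRRRRRRRRRRRRRRRRR
RRRRRRRRRRRRRRRR-......-----###################---..........-RRRRRRRRRRRRRRRRRRR
```

Contact came at TCP 0.168, exactly where predicted. The image shows brass inside the ring's front arc, centred at column 316 like the disc below. I'll raise it 1.4 mm into the groove and hand in.

```bash
python3 - <<'E'
from rig import manip
manip.servo_line([.5694,.0876,.1694],rate=.02);manip.hold(.5)
print(manip.get_position(),manip.get_contact_force(),manip.get_width(),manip.get_grip_force(),manip.get_time())
print(manip.sign_off())
E
```

```text
[0.56938631 0.08759466 0.16936689] [-0.26890643 -0.14665928 -1.98216903] 0.040486958810701815 32.786226868629456 40.25
the job is handed in; nothing more can be done
None
```

The job is handed in at 40.3 s: the carrier is home against the yellow stop, and the pliers are squeezed with the ring spread around the groove, about 1.4 mm above the washer, tilted by an estimated 1–2°; at the start one pass of the fingers overshot above the carrier and one probe pressed the push plate's top with about 30 N, because the fingertips sit about 38 mm farther back than stated.

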